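# Clear the lock-out and put the extraction damper back in service

## Robot

A 6-joint arm with a two-finger parallel gripper is mounted at the origin on a cart in front of the work surface, level with it; the furniture and walls round the work are solid. World frame = base frame: x ahead of the robot, y to its left, z up, the work surface at z = 0. Lengths are in m, angles in rad, forces in N, time in s.
With the tool pointing down it reaches from about 0.3 to 0.825 m from the base axis. Payload 5.4 kg.
Tool frame: the origin (TCP) lies midway between the tips of the shut fingers; the grasp point (between the pads) lies 19 mm behind it; z points along the fingers, y is the line along which they close (so a half turn about z gives the same grasp; the last joint's range is limited). The gripper opens to 92 mm and grips with 3 to 60 N. Pads are 20 mm wide; open, the fingers measure 128 mm over their backs; the gripper's body (75 mm by 189 mm) begins 69 mm behind the grasp point.
Start: joints at [1.081, 0.158, 1.597, -0, 1.386, -0.21], TCP at [0.159, 0.553, 0.215] pointing down, gripper open.
Joint ranges: [-2.91, 2.91], [-0.94, 2.29], [0.18, 2.7], [-1.29, 4.43], [0.17, 2.64], [-3, 3]. Speed limits (rad/s): [2.57, 2.57, 3.14, 3.14, 3.14, 3.14].

## Interface

Orientations are given as a rotation vector (axis times angle).
In Python, from cell import ctrl, optics, job_done gives the robot as it stands.
- The arm moves only by the tool drive_tool, never from a script. Its arguments are lists of equal length, an entry for each row: "travel": the shift along the world's x, y, z as a fraction of full scale, a list of three; "roll": the turn about the world's z as a fraction of full scale; "gripper": the gripper's target within -1 to 1 (shut at 1, half-way at 0, fully open at -1). A call has 1 to 20 rows; each row shifts and turns the commanded pose from where the row before left it; what a row does not reach is not made up. Full scale, the value 1, is 1 m for a shift and 5 degrees for a turn. A row lasts 1/10 s, in which the tool goes at most 50 mm and 8.59 degrees, less where a joint would pass 70% of its speed; a pose out of reach is approached as far as the arm can. A call with a number of a shift or a turn outside -1 to 1 is refused whole. A call with a gripper value outside its range is refused whole. The fingers move at their own pace and stop on an object; "squeeze" is the grip in N (left out, the last holds). Time passes only in rows, so rows that do not move let the fingers close. It gives the time, the measured TCP pose, the force, the opening and the grip force at its end, in the units of the state.
- ctrl.state(): the state, without advancing time (a new reading comes with each control period).
- optics.camera(name): name is "scene" or "top"; returns a dict with "img" (384x512x3 uint8, red, green, blue), "range_z" (384x512 float32, m along the optical axis (not along the pixel's ray), 0 where there is no reading), "fx", "fy", "cx", "cy" (pixels), "rvec" (rotation vector, rad) and "tvec" (3), from world to camera coordinates, as OpenCV has them. Camera axes: x right, y down, z forward; pixel columns grow to the right and rows downward; lengths in m; the calibration is good to about 2 mm. A picture is of the moment at which its call begins.
- job_done(): hands the job in; it is judged then, once.
The state is a dict: "clock": time; "qpos": joint angles; "joint_velocities": joint speeds; "joint_efforts": joint torques, N m; "tcp_pos": TCP position; "tcp_rot": TCP orientation; "ft_force": force on the tool from outside, world axes, zero at the start; "moment": the same for the moment, N m; "grip_width": finger opening in m; "finger_force": force on a finger pad.
Only numpy, scipy, OpenCV 4.12 (cv2) and the standard library are available. Lean on these libraries where they do the work, as an engineer would, in place of code of your own. Each camera call takes 0.05 s, during which the arm holds its last target. There are 200 camera calls.

## Task

Work on the bench extraction is finished, so clear the lock-out: lift every red danger tag that still hangs on the hook stand up over its hook's upturned tip, slide it off without forcing it, and lay it in the yellow tray. Only when all the tags are in the tray, draw the yellow-headed locking pin out of the damper and put it in the tray too; then swing the damper's black-knobbed lever from shut round to the red pointer on its quadrant and leave it there. Do not disturb the timer, the yellow carton or the blue bottle.

Things in the scene. Friction and masses are not known exactly. Their poses are not given: they have to be found in the camera images.
- tag_stand: Fixed stand, red rail, 320 mm wide, 193 high. Origin on the worktop below the rail; y along it, z up. Four 6 mm round level hooks at y = +-42.5, +-127.5, axis at z = 170, point to -x: from x = -10 to -104, then bent up; tip end at x = -112, 16 mm above the axis. A tag hangs at x about -85 on any of them; the two middle hooks may carry a second one 35 mm behind, at x about -50.
- kit_tray: Loose yellow open tray, 0.7 kg, 175 x 265 x 42 mm outside (x, y, z), walls and floor 5 mm. Origin: centre of its underside, z up.
- damper: Fixed extraction duct, 80 mm thick tube along its own x axis, grille toward -x (to the robot), with the damper's quadrant plate and lever on top. Origin on the worktop below the lever's spindle. The plate's top is at z = 118 mm; the locking pin's brass bush is at x = -16.5, y = 52 mm in this frame.
- lever_hinge (a point): Point on the lever's vertical spindle, at the top of the quadrant plate (118 mm above the worktop).
- lever_knob (a point): Middle of the lever's upright black knob, 22 mm thick, from 10 to 53 mm above the plate, 125 mm from the spindle; this point is 33 mm above the plate. Its y axis points from the spindle out along the lever; z up.
- damper_lever (a joint): Lever angle in rad: 0 = shut (lever along the damper's +y), growing as the knob swings counter-clockwise seen from above toward the damper's -x; 1.57 = fully open. Stays where it is left; about 1.2 N at the knob moves it. With the locking pin in its bush the lever can move only about 0.1.
- set_pointer: Small red pointer fixed on the rim of the quadrant plate (never moves in a run; different from start to start). Origin on the spindle; its y axis points along the marked direction, so the lever is set when its own y axis has the same direction.
- locking_pin: Loose yellow-headed steel pin, 70 g, upright in its bush beside the lever. Origin on its axis under the head, z up. Head: flat tab 12 (x) x 28 (y) x 22 mm (z 0 to 22). Shank 10 mm thick, z 0 to -50, with a 16 mm collar at z = -26 to -29 that rests on the bush; the lowest 21 mm stand in the bush with 0.75 mm play.
- tag_1: Loose red danger tag, yellow band (may be absent), 45 g, 6 (x) x 40 (y) x 96 mm (z). Origin: centre. Hangs with z up, x along its hook. Slot 14 mm wide (y), z = +10 to +40; its upper edge rests on the hook, so the centre hangs 37 mm below the hook's axis. Lifted 14 to 23 mm (best 18) it passes over the tip.
- tag_2: Loose red danger tag, blue band (may be absent), 45 g, 6 (x) x 40 (y) x 96 mm (z). Origin: centre. Hangs with z up, x along its hook. Slot 14 mm wide (y), z = +10 to +40; its upper edge rests on the hook, so the centre hangs 37 mm below the hook's axis. Lifted 14 to 23 mm (best 18) it passes over the tip.
- tag_3: Loose red danger tag, green band (may be absent), 45 g, 6 (x) x 40 (y) x 96 mm (z). Origin: centre. Hangs with z up, x along its hook. Slot 14 mm wide (y), z = +10 to +40; its upper edge rests on the hook, so the centre hangs 37 mm below the hook's axis. Lifted 14 to 23 mm (best 18) it passes over the tip.
- tag_4: Loose red danger tag, orange band (may be absent), 45 g, 6 (x) x 40 (y) x 96 mm (z). Origin: centre. Hangs with z up, x along its hook. Slot 14 mm wide (y), z = +10 to +40; its upper edge rests on the hook, so the centre hangs 37 mm below the hook's axis. Lifted 14 to 23 mm (best 18) it passes over the tip.
- tag_5: Loose red danger tag, white band (may be absent), 45 g, 6 (x) x 40 (y) x 96 mm (z). Origin: centre. Hangs with z up, x along its hook. Slot 14 mm wide (y), z = +10 to +40; its upper edge rests on the hook, so the centre hangs 37 mm below the hook's axis. Lifted 14 to 23 mm (best 18) it passes over the tip.
- tag_6: Loose red danger tag, black band (may be absent), 45 g, 6 (x) x 40 (y) x 96 mm (z). Origin: centre. Hangs with z up, x along its hook. Slot 14 mm wide (y), z = +10 to +40; its upper edge rests on the hook, so the centre hangs 37 mm below the hook's axis. Lifted 14 to 23 mm (best 18) it passes over the tip.
- timer: Bystander: white timer with three buttons, 60 x 65 x 26 mm, left of the work. Leave alone.
- carton: Bystander: yellow carton, 55 x 90 x 42 mm, at the right front of the worktop. Leave alone.
- coolant: Bystander: blue bottle with a black cap, 68 mm thick, 175 mm high, to the right of the duct. Leave alone.

How it is judged:
By the outcome, as a careful person would: the job done as asked, in the order asked, and still so for the second after the job is handed in, with the robot touching nothing.
Of tag_1, tag_2, tag_3, tag_4, tag_5, tag_6 only 4 to 6 are there at a start; the rules pass over those that are not, and their reading is None.
At some moment in a run one of kit_tray may be knocked a few centimetres aside while the robot is not near it.
Once in a run the grip may slacken for a moment while it holds something.
It also fails if it takes over 210 s, if anything falls off the work surface, if the arm or the gripper's body presses on something with over 40 N, if the wrist force passes 120 N, or if a joint passes its speed limit or range.

## Working session

There is one attempt and no reset: what is moved stays moved. The work goes in short steps, Python scripts to look and compute and a tool call to move; the robot and the scene stay as the last step left them, time stands still between calls to the robot, and variables do not carry over. Pictures are saved under pics/ and viewed, at most 14 in all, crops included, and the job is handed in when it is done.

Besides the shell and the picture viewer there is one more tool, called after ">>>" in YAML: its name, and indented under it one key for each argument. drive_tool: Moves the arm, as the interface text tells. Shift numbers are shares of 1 m and turn numbers shares of 5 degrees, none past 1 either way. Its arguments: {"type":"object","properties":{"travel":{"type":"array"},"roll":{"type":"array"},"gripper":{"type":"array"},"squeeze":{"type":"number"}},"required":["travel","roll","gripper"]}

```bash
mkdir -p pics; cat > h.py <<'E'
import numpy as np, cv2
from cell import ctrl, optics, job_done
def cap(name):
    c=optics.camera(name); np.savez('last_'+name+'.npz',**c); return c
def load(name): return {k:v for k,v in np.load('last_'+name+'.npz').items()}
def cloud(c):
    R,_=cv2.Rodrigues(np.asarray(c['rvec'],float)); z=c['range_z'].astype(float)
    v,u=np.mgrid[:z.shape[0],:z.shape[1]]
    P=np.stack([(u-c['cx'])/c['fx']*z,(v-c['cy'])/c['fy']*z,z],-1)
    W=(P-np.asarray(c['tvec']).ravel())@R; W[z==0]=np.nan; return W
def proj(c,p):
    R,_=cv2.Rodrigues(np.asarray(c['rvec'],float)); q=R@np.asarray(p)+np.asarray(c['tvec']).ravel()
    return q[0]/q[2]*c['fx']+c['cx'],q[1]/q[2]*c['fy']+c['cy']
def save(img,fn,s=1): cv2.imwrite('pics/'+fn,cv2.resize(img,None,fx=s,fy=s,interpolation=cv2.INTER_CUBIC)[...,::-1])
E
python3 - <<'E'
from h import *
for n in('scene','top'):
    c=cap(n); save(c['img'],n+'0.png',1.5)
    R,_=cv2.Rodrigues(c['rvec']); print(n,-R.T@np.ravel(c['tvec']),R[2],c['fx'])
print(ctrl.state())
E
```

```text
scene [-0.31164779  0.77364822  0.61689565] [ 0.63319703 -0.6718211  -0.38434089] 389.7279302640051
top [ 0.40314659 -0.08807097  1.20649277] [ 0.13368255 -0.00430557 -0.99101485] 356.4182274221264
{'clock': 0.1, 'qpos': array([ 1.08087683e+00,  1.58982518e-01,  1.59807271e+00, -3.91249584e-05,
        1.38621983e+00, -2.10109863e-01]), 'joint_velocities': array([ 9.59638217e-04, -1.34464489e-03, -3.82821904e-03,  1.52367797e-03,
        1.58547994e-04,  4.31522402e-05]), 'joint_efforts': array([-1.19391384e-04, -3.86503565e+01, -3.22959602e+01,  7.03551876e-02,
        3.39657103e-02, -2.67165080e-05]), 'tcp_pos': array([0.15856745, 0.5521203 , 0.21373619]), 'tcp_rot': array([-4.38004759e-01, -3.11036210e+00,  2.50275232e-03]), 'ft_force': array([ 0.2912524 , -0.20999425,  0.3422823 ]), 'moment': array([-0.01075317, -0.05859472,  0.00022612]), 'finger_force': 0.0, 'grip_width': 0.09203705267974688}
```

View pics/scene0.png

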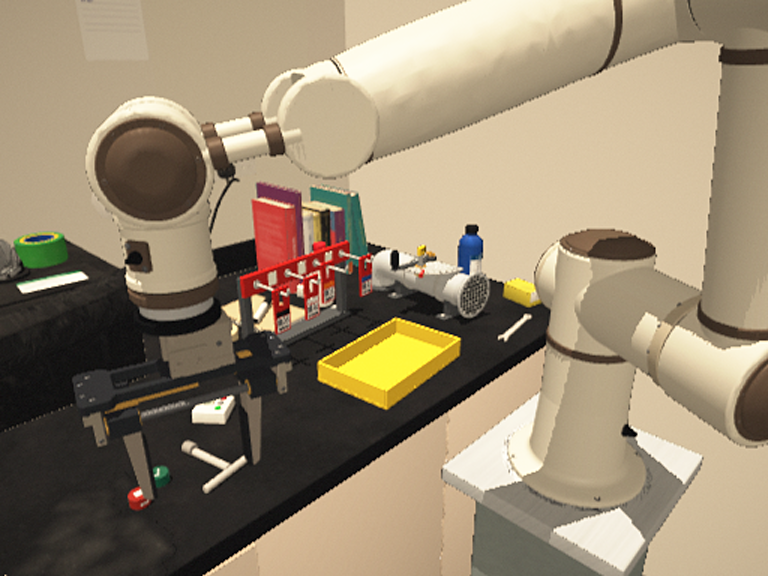

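View pics/top0.png

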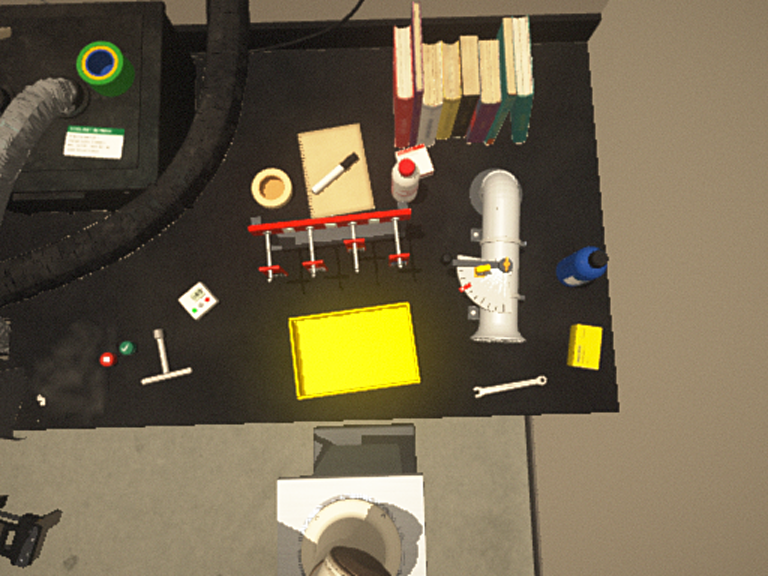

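The scene shows the stand, tray (about 350,350 in top), duct with lever at (455,260), pointer at (465,287). I zoom in on stand and damper.

```bash
python3 - <<'E'
from h import *
t=load('top'); s=load('scene')
a=cv2.resize(t['img'][135:200,155:285],None,fx=6,fy=6,interpolation=cv2.INTER_CUBIC)
a2=cv2.resize(t['img'][160:220,285:415],None,fx=6,fy=6,interpolation=cv2.INTER_CUBIC)
b=cv2.resize(s['img'][150:235,150:255],None,fx=6,fy=6,interpolation=cv2.INTER_CUBIC)
save(a,'ta.png');save(a2,'ta2.png'); save(b,'sb.png')
W=cloud(t); 
img=t['img'].astype(int); r,g,bl=img[...,0],img[...,1],img[...,2]
# rail: red pts with z 0.15-0.22
m=(r>120)&(g<70)&(bl<70)&(W[...,2]>.1)&(W[...,2]<.23)
m[:, :150]=0; m[:, 290:]=0
p=W[m]; print('red n',len(p)); 
rail=p[p[:,2]>.185]; print('rail',rail.min(0),rail.max(0),rail.mean(0),np.polyfit(rail[:,1],rail[:,0],1))
n,l,st,ce=cv2.connectedComponentsWithStats(m.astype(np.uint8))
for i in range(1,n):
    if st[i,4]>5: print(st[i],ce[i].round(1),np.median(W[l==i],0).round(4), W[l==i].min(0).round(3),W[l==i].max(0).round(3))
y=(r>150)&(g>130)&(bl<90)&(W[...,2]<.07)&(W[...,2]>-.02); n,l,st,ce=cv2.connectedComponentsWithStats(y.astype(np.uint8))
for i in range(1,n):
    if st[i,4]>100:
        q=W[l==i]; top=q[q[:,2]>.03]; print('Y',st[i],np.median(q,0)); 
        if len(top)>20: print(cv2.minAreaRect((top[:,:2]*1000).astype(np.float32)),np.median(top[:,2]))
E
```

```text
red n 972
rail [ 0.65696938 -0.15712288  0.18503596] [1.04912702 0.17317198 0.22989764] [ 0.71198151 -0.00948221  0.19380687] [-0.5224188   0.70702782]
[262  47  13  40 225] [267.8  73.5] [ 0.896  -0.1345  0.1708] [ 0.892 -0.154  0.1  ] [ 1.022 -0.122  0.23 ]
[266 106  11  12  92] [270.7 111.6] [ 0.785  -0.1413  0.1628] [ 0.772 -0.157  0.147] [ 0.802 -0.126  0.17 ]
[165 139 109  16 484] [219.1 146.4] [0.6737 0.0155 0.1911] [ 0.657 -0.143  0.177] [0.694 0.173 0.198]
[237 159   6   6  24] [239.7 161.1] [ 0.6331 -0.0428  0.1749] [ 0.632 -0.05   0.128] [ 0.638 -0.035  0.184]
[229 160   7   4  20] [232.2 161.1] [ 0.6322 -0.0212  0.1781] [ 0.63  -0.029  0.143] [ 0.637 -0.012  0.182]
[267 169   6   3  17] [269.4 169.9] [ 0.6017 -0.1286  0.1797] [ 0.6   -0.137  0.158] [ 0.605 -0.122  0.182]
[259 170   7   4  20] [261.8 171.2] [ 0.5995 -0.1078  0.1775] [ 0.598 -0.116  0.14 ] [ 0.603 -0.099  0.183]
[202 173  14   5  33] [209.2 175.1] [0.5924 0.0466 0.1777] [0.589 0.031 0.141] [0.598 0.068 0.184]
[173 177  14   5  29] [179.2 178.7] [0.5842 0.1355 0.1775] [0.581 0.114 0.139] [0.589 0.155 0.182]
Y [ 192  201   88   66 4444] [ 0.42277917 -0.01593143  0.0043078 ]
((424.1894226074219, -17.651412963867188), (175.07391357421875, 265.30145263671875), 6.1061625480651855) 0.04024120580822014
Y [380 216  22  30 510] [ 0.41512301 -0.52222907  0.04132062]
((416.19818115234375, -523.5670166015625), (56.654563903808594, 89.65987396240234), 80.29967498779297) 0.04141456195584089
```

View pics/ta.png

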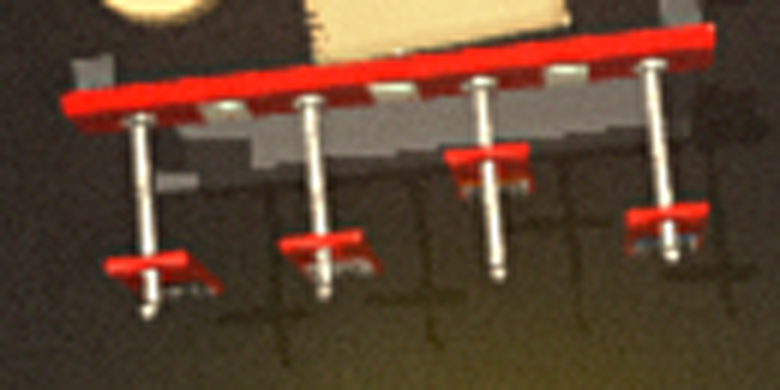

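View pics/sb.png

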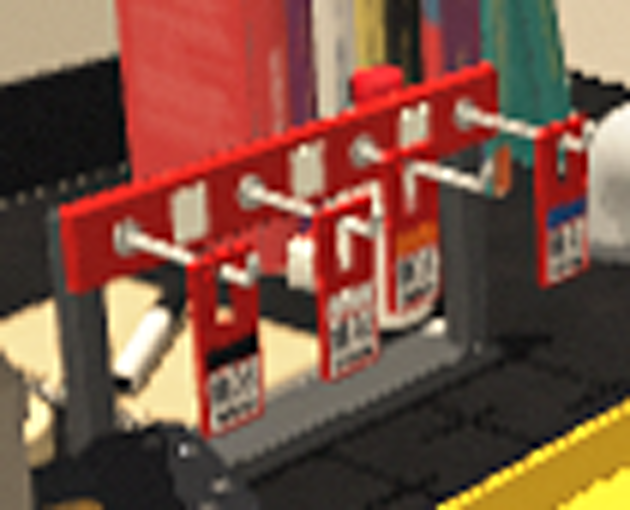

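View pics/ta2.png

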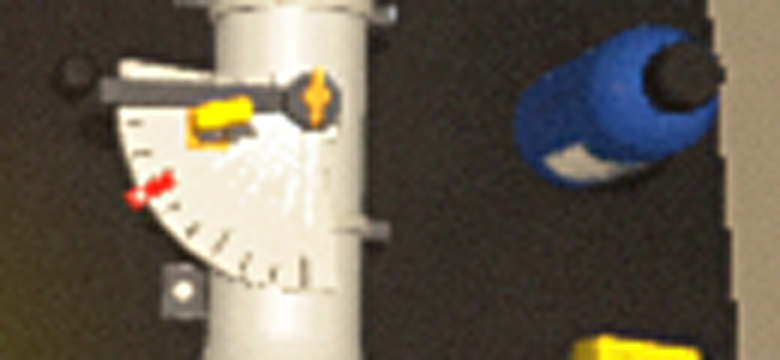

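Four tags: black (hook y+127.5), white (+42.5), orange (rear of hook -42.5) and blue (-127.5). Pin, lever and pointer are visible at (220,115), (80,75), (150,188) of the damper crop. One fit for the stand and damper frames, then I move.

```bash
cat > fit.py <<'E'
from h import *
t=load('top'); W=cloud(t); img=t['img'].astype(int); r,g,b=[img[...,i] for i in range(3)]
m=(r>120)&(g<70)&(b<70); R=np.zeros_like(m); R[139:156,160:276]=1
p=W[m&R&(abs(W[...,2]-.1925)<.006)]
vx,vy,x0,y0=cv2.fitLine((p[:,:2]*1000).astype(np.float32),cv2.DIST_HUBER,0,.01,.01).ravel()
print('rail yaw',np.degrees(np.arctan2(-vx,vy))%180,p.mean(0),p[:,1].min(),p[:,1].max(), cv2.minAreaRect((p[:,:2]*1000).astype(np.float32)))
th=np.arctan2(-vx,vy); 
if vy<0: th=np.arctan2(vx,-vy)
ex=np.array([np.cos(th),np.sin(th)]); ey=np.array([-ex[1],ex[0]])
c=np.array([x0,y0])/1000
# end midpoint
s=(p[:,:2]-c)@ey; print('extent',s.min(),s.max(),np.degrees(th)); c=c+ey*(s.min()+s.max())/2
print('rail centre',c)
for n,y,x in(('black',127.5,-85),('white',42.5,-85),('orange',-42.5,-50),('blue',-127.5,-85)):
    q=c+ex*x/1000+ey*y/1000; print(n,q.round(4),'px top of tag',np.round(proj(t,[*q,.181]),1))
# hook points
for u,v in((179+.5,186),(208.5,183),(237.5,180),(266.5,177)):pass
# damper: plate
P=(abs(W[...,2]-.118)<.004); P[:160]=0;P[225:]=0;P[:,:300]=0;P[:,345:]=0
print('plate',W[P].mean(0))
# yellow tab, knob, pointer
Y=(r>170)&(g>140)&(b<90);Y[:173]=0;Y[186:]=0;Y[:,:313]=0;Y[:,330:]=0
print('pin',np.median(W[Y],0),W[Y].max(0),Y.sum(), np.argwhere(Y).mean(0))
D=m.copy(); D[:185]=0;D[200:]=0;D[:,:300]=0;D[:,320:]=0; print('pointer',np.median(W[D],0),D.sum(),np.argwhere(D).mean(0))
for (u,v) in((298,172),(297,173),(337,176),(336,177),(318,175),(305,175),(328,176)): print(u,v,W[v,u].round(4))
E
python3 fit.py
```

```text
rail yaw 4.418045 [0.67441143 0.01483694 0.19137141] -0.14277948260598358 0.1731719837459724 ((674.8388671875, 15.072311401367188), (12.820188522338867, 316.8243103027344), 4.315161228179932)
extent -0.15852664650049322 0.15829654061168352 4.4180436
rail centre [0.67418603 0.01501891]
black [0.5796 0.1356] px top of tag [178.8 180. ]
white [0.5862 0.0508] px top of tag [207.8 176.9]
orange [ 0.6276 -0.0312] px top of tag [235.6 162.2]
blue [ 0.5993 -0.1187] px top of tag [265.7 170.8]
plate [ 0.5387155  -0.29937204  0.11753414]
pin [ 0.57270589 -0.28110536  0.16869015] [ 0.58736355 -0.27032927  0.17448751] 56 [179.26785714 320.69642857]
pointer [ 0.54591853 -0.25700255  0.12076309] 11 [191.18181818 309.90909091]
298 172 [ 0.5947 -0.2142  0.1697]
297 173 [ 0.5926 -0.2117  0.1653]
337 176 [ 0.5841 -0.3355  0.1407]
336 177 [ 0.5819 -0.3332  0.1364]
318 175 [ 0.5912 -0.2803  0.1279]
305 175 [ 0.5923 -0.2402  0.1288]
328 176 [ 0.5872 -0.3108  0.1279]
```

>>> drive_tool:
  travel:
    - [0.02, -0.03, 0.03]
    - [0.02, -0.03, 0.03]
    - [0.02, -0.03, 0.03]
    - [0.02, -0.03, 0.02]
    - [0.02, -0.03, 0]
  roll: [0.8, 0.8, 0.8, 0.8, 0.7]
  gripper: [-0.3, -0.3, -0.3, -0.3, -0.3]
  squeeze: 10

```text
clock: 0.6
tcp_pos: [0.2603, 0.4023, 0.3279]
tcp_rot: [-0.1, 3.135, 0.006]
ft_force: [0.8, -0.4, -0.8]
grip_width: 0.0599
finger_force: 0.0
```

>>> drive_tool:
  travel:
    - [0.027, -0.0222, -0.009]
    - [0.027, -0.0222, -0.009]
    - [0.027, -0.0222, -0.009]
    - [0.027, -0.0222, -0.009]
    - [0.027, -0.0222, -0.009]
    - [0.027, -0.0222, -0.009]
    - [0.027, -0.0222, -0.009]
    - [0.027, -0.0222, -0.009]
    - [0.027, -0.0222, -0.009]
    - [0.027, -0.0222, -0.009]
    - [0.027, -0.0222, -0.009]
    - [0.026, -0.0222, -0.009]
    - [0, 0, 0]
    - [0, 0, 0]
  roll: [0.16, 0, 0, 0, 0, 0, 0, 0, 0, 0, 0, 0, 0, 0]
  gripper: [-0.3, -0.3, -0.3, -0.3, -0.3, -0.3, -0.3, -0.3, -0.3, -0.3, -0.3, -0.3, -0.3, -0.3]

```text
clock: 2.0
tcp_pos: [0.5814, 0.136, 0.2157]
tcp_rot: [0.115, -3.137, -0.001]
ft_force: [-0.1, -0.6, 0.7]
grip_width: 0.0599
finger_force: 0.0
```

```bash
python3 - <<'E'
from h import *
c=cap('scene'); save(c['img'][60:240,100:260],'s1.png',4)
E
```

```text
(no output)
```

View pics/s1.png

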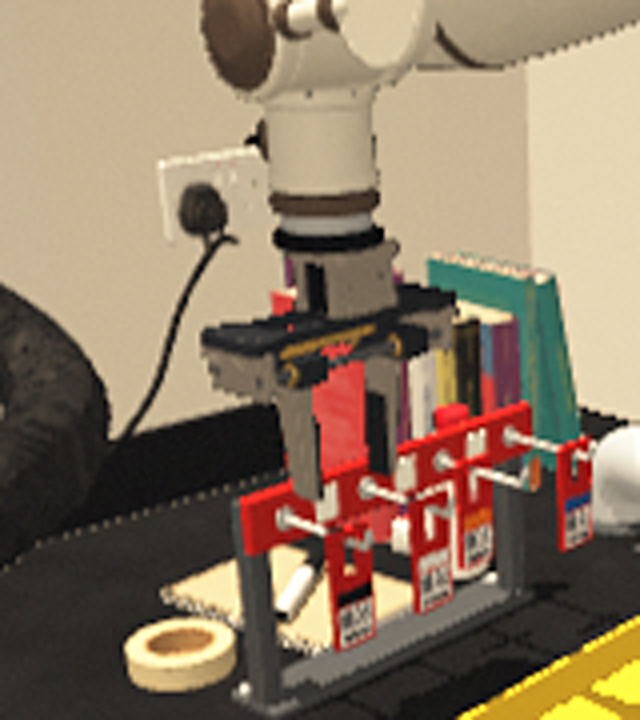

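The open fingers (310,490 / 385,470) straddle the black tag's hook. Descend, grip.

>>> drive_tool:
  travel:
    - [0, 0, -0.02]
    - [0, 0, -0.02]
    - [0, 0, -0.02]
    - [0, 0, -0.018]
    - [0, 0, 0]
    - [0, 0, 0]
    - [0, 0, 0]
    - [0, 0, 0]
    - [0, 0, 0]
    - [0, 0, 0]
    - [0, 0, 0]
  roll: [0, 0, 0, 0, 0, 0, 0, 0, 0, 0, 0]
  gripper: [-0.3, -0.3, -0.3, -0.3, -0.3, 0.6, 0.6, 0.6, 0.6, 0.6, 0.6]
  squeeze: 10

```text
clock: 3.15
tcp_pos: [0.5827, 0.1365, 0.14]
tcp_rot: [-0.117, 3.137, 0.001]
ft_force: [-1.4, 1.5, 5.9]
grip_width: 0.0398
finger_force: 10.0
```

>>> drive_tool:
  travel:
    - [0, 0, 0.006]
    - [0, 0, 0.006]
    - [0, 0, 0.006]
    - [0, 0, 0]
    - [0, 0, 0]
  roll: [0, 0, 0, 0, 0]
  gripper: [0.6, 0.6, 0.6, 0.6, 0.6]

```text
clock: 3.65
tcp_pos: [0.5819, 0.1361, 0.1567]
tcp_rot: [-0.117, 3.139, -0.0]
ft_force: [-1.1, 0.4, -0.6]
grip_width: 0.0398
finger_force: 10.0
```

>>> drive_tool:
  travel:
    - [0, 0, 0.002]
    - [-0.01, -0.0008, 0]
    - [-0.01, -0.0008, 0]
    - [-0.01, -0.0008, 0]
    - [-0.01, -0.0008, 0]
    - [-0.01, -0.0008, 0]
    - [-0.01, -0.0008, 0]
    - [0, 0, 0]
    - [0, 0, 0]
  roll: [0, 0, 0, 0, 0, 0, 0, 0, 0]
  gripper: [0.6, 0.6, 0.6, 0.6, 0.6, 0.6, 0.6, 0.6, 0.6]

```text
clock: 4.55
tcp_pos: [0.5218, 0.1314, 0.1588]
tcp_rot: [-0.117, 3.139, 0.0]
ft_force: [0.6, -0.0, -0.4]
grip_width: 0.0401
finger_force: 10.0
```

```bash
cat > tray.py <<'E'
from h import *
def tray():
    t=cap('top'); W=cloud(t); img=t['img'].astype(int); r,g,b=[img[...,i] for i in range(3)]
    y=(r>130)&(g>110)&(b<90)&(W[...,2]<.055)&(W[...,2]>-.02); y[:,360:]=0
    q=W[y&(W[...,2]>.032)]; print('tray',cv2.minAreaRect((q[:,:2]*1000).astype(np.float32)),len(q))
    return t
E
python3 - <<'E'
from tray import *
tray(); c=cap('scene'); save(c['img'][80:280,120:320],'s2.png',3)
E
```

```text
tray ((622.8043212890625, -49.785614013671875), (295.6956481933594, 635.1682739257812), 80.9779052734375) 439
```

View pics/s2.png

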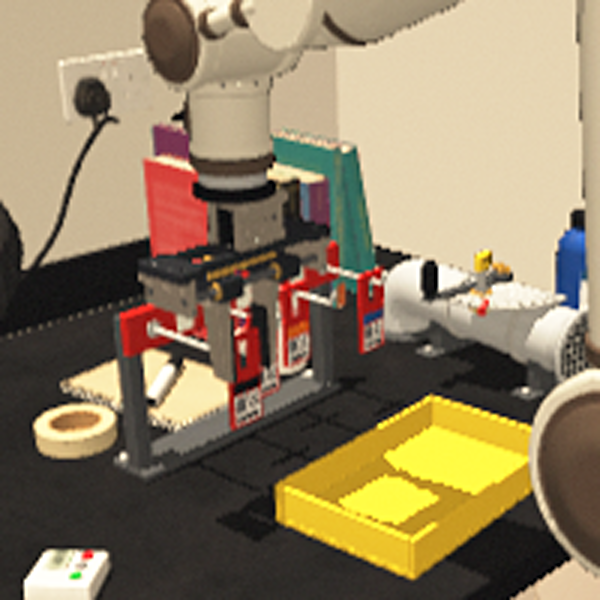

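Black tag is free of its hook (245,380), tray is in place. Carry it to the tray and lay it by pivoting on its lower edge.

>>> drive_tool:
  travel:
    - [-0.0164, -0.0183, 0]
    - [-0.0164, -0.0183, 0]
    - [-0.0164, -0.0183, 0]
    - [-0.0164, -0.0183, 0]
    - [0, 0, -0.03]
    - [0, 0, -0.03]
    - [0, 0, -0.025]
    - [0, 0, -0.009]
    - [0, 0, -0.006]
    - [0, 0, 0]
    - [0, 0, 0]
  roll: [0.17, 0.17, 0, 0, 0, 0, 0, 0, 0, 0, 0]
  gripper: [0.6, 0.6, 0.6, 0.6, 0.6, 0.6, 0.6, 0.6, 0.6, 0.6, 0.6]

```text
clock: 5.75
tcp_pos: [0.4573, 0.0581, 0.0596]
tcp_rot: [-0.164, 3.135, -0.001]
ft_force: [-0.0, -0.3, 0.2]
grip_width: 0.0403
finger_force: 10.0
```

>>> drive_tool:
  travel:
    - [-0.0085, -0.0009, -0.001]
    - [-0.0085, -0.0009, -0.001]
    - [-0.008, -0.0008, -0.003]
    - [-0.008, -0.0008, -0.003]
    - [-0.0071, -0.0008, -0.0045]
    - [-0.0071, -0.0008, -0.0045]
    - [-0.006, -0.0006, -0.006]
    - [-0.006, -0.0006, -0.006]
    - [-0.004, -0.0004, -0.006]
    - [-0.004, -0.0004, -0.006]
    - [0, 0, 0]
    - [0, 0, 0]
  roll: [0, 0, 0, 0, 0, 0, 0, 0, 0, 0, 0, 0]
  gripper: [0.6, 0.6, 0.6, 0.6, 0.6, 0.6, 0.6, 0.6, 0.6, 0.6, 0.6, 0.6]
  squeeze: 3

```text
clock: 6.95
tcp_pos: [0.389, 0.0512, 0.0174]
tcp_rot: [0.163, -3.137, -0.0]
ft_force: [-0.3, -0.5, -0.1]
grip_width: 0.0402
finger_force: 3.0
```

>>> drive_tool:
  travel:
    - [0, 0, 0]
    - [0, 0, 0]
    - [0, 0, 0]
    - [0, 0, 0.02]
    - [0, 0, 0.03]
    - [0, 0, 0.03]
    - [0, 0, 0.03]
    - [0, 0, 0.03]
    - [0, 0, 0]
  roll: [0, 0, 0, 0, 0, 0, 0, 0, 0]
  gripper: [-0.13, -0.13, -0.13, -0.13, -0.13, -0.13, -0.3, -0.3, -0.3]

```text
clock: 7.85
tcp_pos: [0.3921, 0.0507, 0.162]
tcp_rot: [-0.163, 3.129, -0.003]
ft_force: [0.6, 0.1, -0.2]
grip_width: 0.0597
finger_force: 0.0
```

```bash
sed -i 's/y\[:,360:\]=0/y\&=(W[...,0]<.56)\&(W[...,0]>.3)\&(abs(W[...,1])<.25)/' tray.py
python3 - <<'E'
from tray import *
tray(); c=cap('scene'); save(c['img'][80:280,120:320],'s3.png',3)
E
```

```text
tray ((424.32171630859375, -17.78546142578125), (175.2021484375, 264.6122741699219), 5.981103897094727) 348
```

View pics/s3.png

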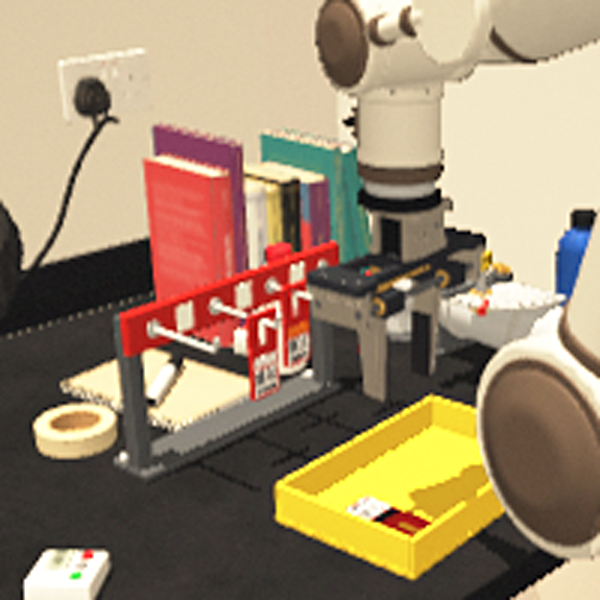

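Black tag lies flat in the tray (385,515). Now the white tag, same cycle.

>>> drive_tool:
  travel:
    - [0, 0, 0.027]
    - [0, 0, 0.027]
    - [0.028, 0, 0]
    - [0.028, 0, 0]
    - [0.028, 0, 0]
    - [0.028, 0, 0]
    - [0.028, 0, 0]
    - [0.028, 0, 0]
    - [0.028, 0, 0]
    - [0, 0, 0]
    - [0, 0, -0.02]
    - [0, 0, -0.02]
    - [0, 0, -0.02]
    - [0, 0, -0.017]
    - [0, 0, 0]
  roll: [-0.17, -0.17, 0, 0, 0, 0, 0, 0, 0, 0, 0, 0, 0, 0, 0]
  gripper: [-0.3, -0.3, -0.3, -0.3, -0.3, -0.3, -0.3, -0.3, -0.3, -0.3, -0.3, -0.3, -0.3, -0.3, -0.3]

```text
clock: 9.45
tcp_pos: [0.5813, 0.0516, 0.1303]
tcp_rot: [0.117, -3.131, -0.002]
ft_force: [-0.5, 0.3, -0.1]
grip_width: 0.0595
finger_force: 0.0
```

>>> drive_tool:
  travel:
    - [0, 0, 0]
    - [0, 0, 0]
    - [0, 0, 0]
    - [0, 0, 0]
    - [0, 0, 0]
    - [0, 0, 0]
  roll: [0, 0, 0, 0, 0, 0]
  gripper: [0.6, 0.6, 0.6, 0.6, 0.6, 0.6]
  squeeze: 10

```text
clock: 10.05
tcp_pos: [0.5856, 0.0511, 0.1356]
tcp_rot: [-0.117, 3.138, -0.001]
ft_force: [-0.4, -0.6, 4.1]
grip_width: 0.0401
finger_force: 10.0
```

>>> drive_tool:
  travel:
    - [0, 0, 0.006]
    - [0, 0, 0.006]
    - [0, 0, 0.006]
    - [0, 0, 0]
    - [0, 0, 0]
    - [0, 0, 0]
  roll: [0, 0, 0, 0, 0, 0]
  gripper: [0.6, 0.6, 0.6, 0.6, 0.6, 0.6]

```text
clock: 10.65
tcp_pos: [0.5847, 0.0512, 0.1523]
tcp_rot: [0.117, -3.139, -0.0]
ft_force: [0.3, 0.5, -0.5]
grip_width: 0.0399
finger_force: 10.0
```

>>> drive_tool:
  travel:
    - [0, 0, 0.002]
    - [-0.01, -0.0008, 0]
    - [-0.01, -0.0008, 0]
    - [-0.01, -0.0008, 0]
    - [-0.01, -0.0008, 0]
    - [-0.01, -0.0008, 0]
    - [-0.01, -0.0008, 0]
    - [0, 0, 0]
    - [0, 0, 0]
  roll: [0, 0, 0, 0, 0, 0, 0, 0, 0]
  gripper: [0.6, 0.6, 0.6, 0.6, 0.6, 0.6, 0.6, 0.6, 0.6]

```text
clock: 11.55
tcp_pos: [0.525, 0.0464, 0.1548]
tcp_rot: [-0.117, 3.139, -0.0]
ft_force: [0.9, 0.7, -1.2]
grip_width: 0.04
finger_force: 10.0
```

```bash
python3 - <<'E'
from tray import *
tray()
E
```

```text
tray ((424.2414855957031, -17.637924194335938), (174.99302673339844, 264.8547668457031), 6.1240973472595215) 354
```

>>> drive_tool:
  travel:
    - [-0.0159, -0.009, 0]
    - [-0.0159, -0.009, 0]
    - [-0.0159, -0.009, 0]
    - [-0.0159, -0.009, 0]
    - [0, 0, -0.03]
    - [0, 0, -0.03]
    - [0, 0, -0.025]
    - [0, 0, -0.009]
    - [0, 0, -0.006]
    - [0, 0, 0]
    - [0, 0, 0]
  roll: [0.17, 0.17, 0, 0, 0, 0, 0, 0, 0, 0, 0]
  gripper: [0.6, 0.6, 0.6, 0.6, 0.6, 0.6, 0.6, 0.6, 0.6, 0.6, 0.6]

```text
clock: 12.7
tcp_pos: [0.4625, 0.0102, 0.0557]
tcp_rot: [-0.164, 3.135, -0.001]
ft_force: [-0.7, 0.1, 0.1]
grip_width: 0.0398
finger_force: 10.0
```

>>> drive_tool:
  travel:
    - [-0.0085, -0.0009, -0.001]
    - [-0.0085, -0.0009, -0.001]
    - [-0.008, -0.0008, -0.003]
    - [-0.008, -0.0008, -0.003]
    - [-0.0071, -0.0008, -0.0045]
    - [-0.0071, -0.0008, -0.0045]
    - [-0.006, -0.0006, -0.005]
    - [-0.006, -0.0006, -0.005]
    - [-0.004, -0.0004, -0.005]
    - [-0.004, -0.0004, -0.005]
    - [0, 0, 0]
    - [0, 0, 0]
  roll: [0, 0, 0, 0, 0, 0, 0, 0, 0, 0, 0, 0]
  gripper: [0.6, 0.6, 0.6, 0.6, 0.6, 0.6, 0.6, 0.6, 0.6, 0.6, 0.6, 0.6]
  squeeze: 3

```text
clock: 13.9
tcp_pos: [0.3942, 0.0035, 0.0174]
tcp_rot: [0.163, -3.137, -0.0]
ft_force: [-0.2, 0.4, -0.2]
grip_width: 0.0401
finger_force: 3.0
```

>>> drive_tool:
  travel:
    - [0, 0, 0]
    - [0, 0, 0]
    - [0, 0, 0]
    - [0, 0, 0.02]
    - [0, 0, 0.03]
    - [0, 0, 0.03]
    - [0, 0, 0.03]
    - [0, 0, 0.03]
    - [0, 0, 0.03]
    - [0, 0, 0.03]
    - [0, 0, 0]
    - [0, 0, 0]
    - [0, 0, 0]
  roll: [0, 0, 0, 0, 0, 0, 0, 0, 0, 0, -0.17, -0.17, 0]
  gripper: [-0.13, -0.13, -0.13, -0.13, -0.13, -0.13, -0.3, -0.3, -0.3, -0.3, -0.3, -0.3, -0.3]

```text
clock: 15.2
tcp_pos: [0.3934, 0.0037, 0.2162]
tcp_rot: [0.116, -3.137, -0.001]
ft_force: [0.3, 0.5, 0.3]
grip_width: 0.0594
finger_force: 0.0
```

```bash
python3 - <<'E'
from tray import *
tray(); c=cap('scene'); save(c['img'][80:280,120:320],'s4.png',3)
E
```

```text
tray ((424.3103942871094, -18.525222778320312), (175.29656982421875, 263.12054443359375), 6.024436950683594) 282
```

View pics/s4.png

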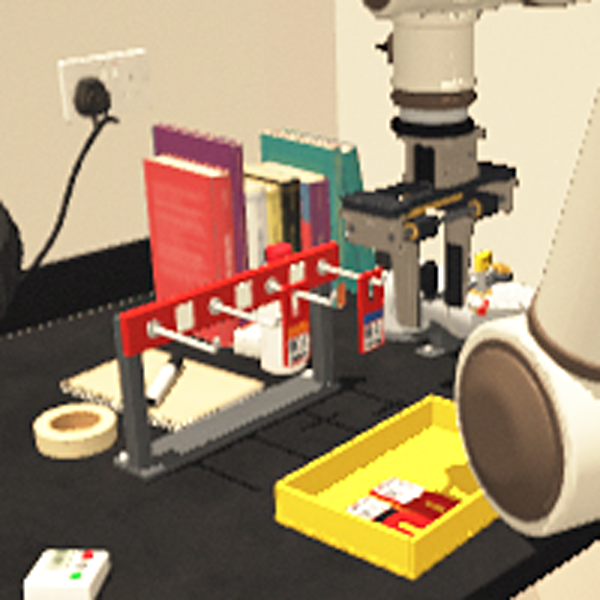

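White tag down beside black one. Next orange (rear of hook 3).

>>> drive_tool:
  travel:
    - [0.0295, -0.0043, 0]
    - [0.0295, -0.0043, 0]
    - [0.0295, -0.0043, 0]
    - [0.0295, -0.0043, 0]
    - [0.0295, -0.0043, 0]
    - [0.0295, -0.0043, 0]
    - [0.0295, -0.0043, 0]
    - [0.0295, -0.0043, 0]
    - [0, 0, 0]
    - [0, 0, 0]
    - [0, 0, 0]
    - [0, 0, -0.02]
    - [0, 0, -0.02]
    - [0, 0, -0.02]
    - [0, 0, -0.014]
    - [0, 0, 0]
    - [0, 0, 0]
    - [0, 0, 0]
  roll: [0, 0, 0, 0, 0, 0, 0, 0, 0, 0, 0, 0, 0, 0, 0, 0, 0, 0]
  gripper: [-0.3, -0.3, -0.3, -0.3, -0.3, -0.3, -0.3, -0.3, -0.3, -0.3, -0.3, -0.3, -0.3, -0.3, -0.3, -0.3, -0.3, -0.3]

```text
clock: 17.1
tcp_pos: [0.631, -0.0312, 0.1452]
tcp_rot: [-0.117, 3.137, -0.001]
ft_force: [0.1, 0.1, -0.1]
grip_width: 0.0596
finger_force: 0.0
```

>>> drive_tool:
  travel:
    - [0, 0, 0]
    - [0, 0, 0]
    - [0, 0, 0]
    - [0, 0, 0]
    - [0, 0, 0]
    - [0, 0, 0]
  roll: [0, 0, 0, 0, 0, 0]
  gripper: [0.6, 0.6, 0.6, 0.6, 0.6, 0.6]
  squeeze: 10

```text
clock: 17.7
tcp_pos: [0.6305, -0.0311, 0.144]
tcp_rot: [-0.117, 3.139, -0.0]
ft_force: [-0.6, 0.0, 3.0]
grip_width: 0.0399
finger_force: 10.0
```

>>> drive_tool:
  travel:
    - [0, 0, 0.006]
    - [0, 0, 0.006]
    - [0, 0, 0.006]
    - [0, 0, 0]
    - [0, 0, 0]
    - [0, 0, 0]
  roll: [0, 0, 0, 0, 0, 0]
  gripper: [0.6, 0.6, 0.6, 0.6, 0.6, 0.6]

```text
clock: 18.3
tcp_pos: [0.63, -0.0309, 0.1613]
tcp_rot: [0.117, -3.139, -0.0]
ft_force: [0.0, -0.1, 0.0]
grip_width: 0.0398
finger_force: 10.0
```

>>> drive_tool:
  travel:
    - [0, 0, 0.001]
    - [-0.01, -0.0008, 0]
    - [-0.01, -0.0008, 0]
    - [-0.01, -0.0008, 0]
    - [-0.01, -0.0008, 0]
    - [-0.01, -0.0008, 0]
    - [-0.01, -0.0008, 0]
    - [-0.01, -0.0008, 0]
    - [-0.01, -0.0008, 0]
    - [-0.01, -0.0008, 0]
    - [-0.01, -0.0008, 0]
    - [0, 0, 0]
    - [0, 0, 0]
  roll: [0, 0, 0, 0, 0, 0, 0, 0, 0, 0, 0, 0, 0]
  gripper: [0.6, 0.6, 0.6, 0.6, 0.6, 0.6, 0.6, 0.6, 0.6, 0.6, 0.6, 0.6, 0.6]

```text
clock: 19.6
tcp_pos: [0.5302, -0.0391, 0.1628]
tcp_rot: [-0.117, 3.139, -0.0]
ft_force: [0.2, 0.8, -1.1]
grip_width: 0.0398
finger_force: 10.0
```

```bash
python3 - <<'E'
from tray import *
tray()
E
```

```text
tray ((426.123779296875, -32.15577697753906), (174.9562530517578, 235.53887939453125), 6.15292501449585) 236
```

>>> drive_tool:
  travel:
    - [-0.0159, 0.0004, 0]
    - [-0.0159, 0.0004, 0]
    - [-0.0159, 0.0004, 0]
    - [-0.0159, 0.0004, 0]
    - [0, 0, -0.03]
    - [0, 0, -0.03]
    - [0, 0, -0.025]
    - [0, 0, -0.009]
    - [0, 0, -0.006]
    - [0, 0, 0]
    - [0, 0, 0]
  roll: [0.17, 0.17, 0, 0, 0, 0, 0, 0, 0, 0, 0]
  gripper: [0.6, 0.6, 0.6, 0.6, 0.6, 0.6, 0.6, 0.6, 0.6, 0.6, 0.6]

```text
clock: 20.75
tcp_pos: [0.4677, -0.0377, 0.0636]
tcp_rot: [-0.164, 3.136, -0.001]
ft_force: [-0.6, -0.1, -0.2]
grip_width: 0.0398
finger_force: 10.0
```

>>> drive_tool:
  travel:
    - [-0.0085, -0.0009, -0.001]
    - [-0.0085, -0.0009, -0.001]
    - [-0.008, -0.0008, -0.003]
    - [-0.008, -0.0008, -0.003]
    - [-0.0071, -0.0008, -0.0045]
    - [-0.0071, -0.0008, -0.0045]
    - [-0.006, -0.0006, -0.0065]
    - [-0.006, -0.0006, -0.0065]
    - [-0.005, -0.0005, -0.007]
    - [-0.005, -0.0005, -0.007]
    - [0, 0, 0]
    - [0, 0, 0]
  roll: [0, 0, 0, 0, 0, 0, 0, 0, 0, 0, 0, 0]
  gripper: [0.6, 0.6, 0.6, 0.6, 0.6, 0.6, 0.6, 0.6, 0.6, 0.6, 0.6, 0.6]
  squeeze: 3

```text
clock: 21.95
tcp_pos: [0.3973, -0.0445, 0.0183]
tcp_rot: [0.163, -3.137, -0.001]
ft_force: [0.1, 0.4, 0.9]
grip_width: 0.0399
finger_force: 3.0
```

>>> drive_tool:
  travel:
    - [0, 0, 0]
    - [0, 0, 0]
    - [0, 0, 0]
    - [0, 0, 0.02]
    - [0, 0, 0.03]
    - [0, 0, 0.03]
    - [0, 0, 0.03]
    - [0, 0, 0.03]
    - [0, 0, 0.03]
    - [0, 0, 0.03]
    - [0, 0, 0]
    - [0, 0, 0]
    - [0, 0, 0]
  roll: [0, 0, 0, 0, 0, 0, 0, 0, 0, 0, -0.17, -0.17, 0]
  gripper: [-0.13, -0.13, -0.13, -0.13, -0.13, -0.13, -0.3, -0.3, -0.3, -0.3, -0.3, -0.3, -0.3]

```text
clock: 23.25
tcp_pos: [0.3967, -0.0443, 0.2173]
tcp_rot: [0.116, -3.137, -0.002]
ft_force: [-0.4, 0.5, -0.3]
grip_width: 0.0599
finger_force: 0.0
```

>>> drive_tool:
  travel:
    - [0.0293, -0.0105, 0]
    - [0.0293, -0.0105, 0]
    - [0.0293, -0.0105, 0]
    - [0.0293, -0.0105, 0]
    - [0.0293, -0.0105, 0]
    - [0.0293, -0.0105, 0]
    - [0.0293, -0.0105, 0]
    - [0, 0, 0]
    - [0, 0, 0]
    - [0, 0, 0]
    - [0, 0, -0.02]
    - [0, 0, -0.02]
    - [0, 0, -0.02]
    - [0, 0, -0.016]
    - [0, 0, 0]
    - [0, 0, 0]
    - [0, 0, 0]
  roll: [0, 0, 0, 0, 0, 0, 0, 0, 0, 0, 0, 0, 0, 0, 0, 0, 0]
  gripper: [-0.3, -0.3, -0.3, -0.3, -0.3, -0.3, -0.3, -0.3, -0.3, -0.3, -0.3, -0.3, -0.3, -0.3, -0.3, -0.3, -0.3]

```text
clock: 24.95
tcp_pos: [0.6032, -0.1183, 0.1441]
tcp_rot: [-0.117, 3.137, -0.002]
ft_force: [0.4, -0.3, 0.5]
grip_width: 0.0598
finger_force: 0.0
```

>>> drive_tool:
  travel:
    - [0, 0, 0]
    - [0, 0, 0]
    - [0, 0, 0]
    - [0, 0, 0]
    - [0, 0, 0]
    - [0, 0, 0]
  roll: [0, 0, 0, 0, 0, 0]
  gripper: [0.6, 0.6, 0.6, 0.6, 0.6, 0.6]
  squeeze: 10

```text
clock: 25.55
tcp_pos: [0.6028, -0.1182, 0.143]
tcp_rot: [-0.117, 3.139, -0.001]
ft_force: [-0.3, 0.7, 3.0]
grip_width: 0.0403
finger_force: 10.0
```

>>> drive_tool:
  travel:
    - [0, 0, 0.006]
    - [0, 0, 0.006]
    - [0, 0, 0.006]
    - [0, 0, 0.001]
    - [0, 0, 0]
    - [0, 0, 0]
  roll: [0, 0, 0, 0, 0, 0]
  gripper: [0.6, 0.6, 0.6, 0.6, 0.6, 0.6]

```text
clock: 26.15
tcp_pos: [0.6024, -0.118, 0.1614]
tcp_rot: [0.117, -3.139, -0.0]
ft_force: [-0.9, 0.1, 0.5]
grip_width: 0.0397
finger_force: 10.0
```

>>> drive_tool:
  travel:
    - [-0.01, -0.0008, 0]
    - [-0.01, -0.0008, 0]
    - [-0.01, -0.0008, 0]
    - [-0.01, -0.0008, 0]
    - [-0.01, -0.0008, 0]
    - [-0.01, -0.0008, 0]
    - [-0.01, -0.0008, 0]
    - [0, 0, 0]
    - [0, 0, 0]
  roll: [0, 0, 0, 0, 0, 0, 0, 0, 0]
  gripper: [0.6, 0.6, 0.6, 0.6, 0.6, 0.6, 0.6, 0.6, 0.6]

```text
clock: 27.05
tcp_pos: [0.5325, -0.1238, 0.1618]
tcp_rot: [-0.117, 3.139, -0.0]
ft_force: [-0.1, 0.6, 0.1]
grip_width: 0.04
finger_force: 10.0
```

```bash
python3 - <<'E'
from tray import *
t=tray(); c=cap('scene'); save(np.vstack([c['img'][130:280,120:320],t['img'][130:280,150:350]]),'s5.png',2)
E
```

```text
tray ((424.50994873046875, -17.242843627929688), (174.40797424316406, 264.4617919921875), 6.02239465713501) 263
```

View pics/s5.png

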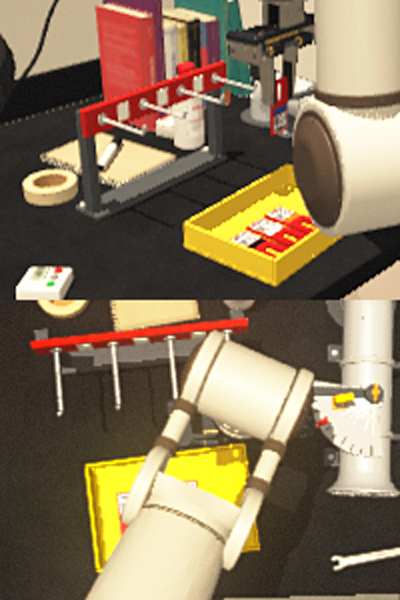

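Three tags in the tray, hooks empty, blue held. Lay blue.

>>> drive_tool:
  travel:
    - [-0.0152, 0.0097, 0]
    - [-0.0152, 0.0097, 0]
    - [-0.0152, 0.0097, 0]
    - [-0.0152, 0.0097, 0]
    - [0, 0, -0.03]
    - [0, 0, -0.03]
    - [0, 0, -0.025]
    - [0, 0, -0.009]
    - [0, 0, -0.006]
    - [0, 0, 0]
    - [0, 0, 0]
  roll: [0.17, 0.17, 0, 0, 0, 0, 0, 0, 0, 0, 0]
  gripper: [0.6, 0.6, 0.6, 0.6, 0.6, 0.6, 0.6, 0.6, 0.6, 0.6, 0.6]

```text
clock: 28.25
tcp_pos: [0.4727, -0.0853, 0.0626]
tcp_rot: [-0.164, 3.136, -0.002]
ft_force: [-0.3, 0.7, -1.5]
grip_width: 0.0399
finger_force: 10.0
```

>>> drive_tool:
  travel:
    - [-0.0085, -0.0009, -0.001]
    - [-0.0085, -0.0009, -0.001]
    - [-0.008, -0.0008, -0.003]
    - [-0.008, -0.0008, -0.003]
    - [-0.0071, -0.0008, -0.0045]
    - [-0.0071, -0.0008, -0.0045]
    - [-0.006, -0.0006, -0.006]
    - [-0.006, -0.0006, -0.006]
    - [-0.005, -0.0005, -0.007]
    - [-0.005, -0.0005, -0.007]
    - [0, 0, 0]
    - [0, 0, 0]
  roll: [0, 0, 0, 0, 0, 0, 0, 0, 0, 0, 0, 0]
  gripper: [0.6, 0.6, 0.6, 0.6, 0.6, 0.6, 0.6, 0.6, 0.6, 0.6, 0.6, 0.6]
  squeeze: 3

```text
clock: 29.45
tcp_pos: [0.4023, -0.0919, 0.0183]
tcp_rot: [0.163, -3.137, -0.001]
ft_force: [0.2, 0.7, -1.0]
grip_width: 0.0399
finger_force: 3.0
```

>>> drive_tool:
  travel:
    - [0, 0, 0]
    - [0, 0, 0]
    - [0, 0, 0]
    - [0, 0, 0.02]
    - [0, 0, 0.03]
    - [0, 0, 0.03]
    - [0, 0, 0.03]
    - [0, 0, 0.03]
    - [0, 0, 0.03]
    - [0, 0, 0.03]
    - [0, 0.03, 0]
    - [0, 0.03, 0]
    - [0, 0.03, 0]
    - [0, 0.03, 0]
    - [0, 0.03, 0]
    - [0, 0.03, 0]
    - [0, 0, 0]
  roll: [0, 0, 0, 0, 0, 0, 0, 0, 0, 0, 0, 0, 0, 0, 0, 0, 0]
  gripper: [-0.13, -0.13, -0.13, -0.13, -0.13, -0.13, -0.3, -0.3, -0.3, -0.3, -0.3, -0.3, -0.3, -0.3, -0.3, -0.3, -0.3]

```text
clock: 31.15
tcp_pos: [0.4022, 0.0905, 0.2187]
tcp_rot: [-0.17, 3.137, 0.001]
ft_force: [0.1, -0.0, -0.1]
grip_width: 0.0597
finger_force: 0.0
```

```bash
sed -i 's/np.round(proj/*np.round(proj/' fit.py; python3 - <<'E'
from tray import *
t=tray(); c=cap('scene')
a=cv2.resize(t['img'][190:275,180:300],None,fx=3,fy=3); b=cv2.resize(t['img'][160:220,290:350],None,fx=8,fy=8,interpolation=cv2.INTER_CUBIC); d=cv2.resize(c['img'][150:220,230:330],None,fx=3.6,fy=3.6,interpolation=cv2.INTER_CUBIC)
o=np.zeros((520,840,3),np.uint8); o[:255,:360]=a; o[:480,360:]=b; o[255:507,:360]=d; save(o,'s6.png')
E
```

```text
tray ((424.1920166015625, -17.811355590820312), (175.1453399658203, 264.6056823730469), 6.032801151275635) 389
```

```bash
python3 -c "
import cv2;i=cv2.imread('pics/s6.png');cv2.imwrite('pics/s6b.png',cv2.resize(i,(800,495)))"
```

```text
(no output)
```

View pics/s6b.png

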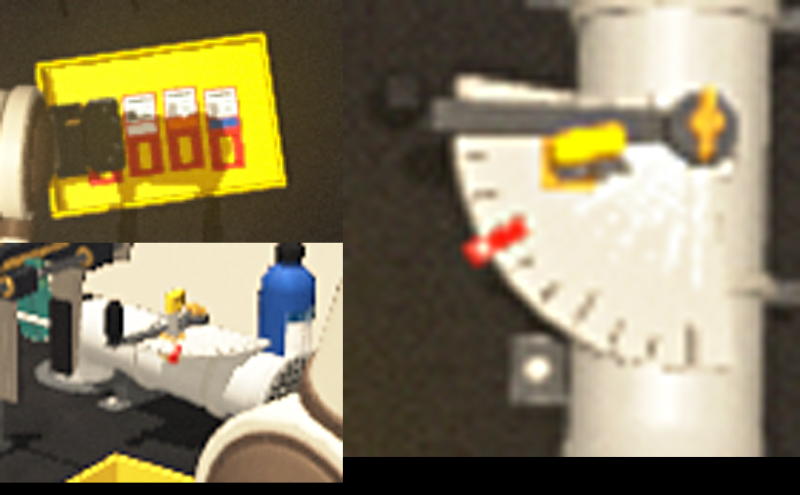

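All four tags lie flat in the tray (140–230,130). Spindle at (702,128), knob (402,95), pin head (588,143), pointer (475,250)–(525,228) in the right panel; turn those into positions.

```bash
python3 - <<'E'
from h import *
t=load('top'); R,_=cv2.Rodrigues(t['rvec']); C=-R.T@np.ravel(t['tvec'])
def w(X,Y,z):
    u=(X/.9524-360+.5)/8-.5+290; v=(Y/.9519+.5)/8-.5+160
    d=R.T@np.array([(u-t['cx'])/t['fx'],(v-t['cy'])/t['fy'],1]); return (C+d*(z-C[2])/d[2])[:2]
sp=w(702,128,.138); kn=w(402,95,.171); pin=w(588,143,.169)
print('spindle',sp,'knob',kn,np.linalg.norm(kn-sp),'pin',pin)
lv=kn-sp; th=np.arctan2(-lv[0],lv[1]); print('lever yaw deg',np.degrees(th))
ex=np.array([np.cos(th),np.sin(th)]);ey=np.array([-ex[1],ex[0]])
print('pin local',(pin-sp)@ex,(pin-sp)@ey,'bush pred',sp-.0165*ex+.052*ey)
for X,Y in((475,250),(500,239),(525,228)):
    q=w(X,Y,.121)-sp; print('pointer ang from y',np.degrees(np.arctan2(-q[0],q[1]))-np.degrees(th),np.linalg.norm(q))
# plate centre of circle: duct edges for yaw
W=cloud(t); m=(abs(W[...,2]-.045)<.03);
img=t['img'].astype(int).min(-1)
pts=[]
for v in list(range(200,222)):
    row=[u for u in range(300,352) if img[v,u]>120 and W[v,u,2]>.05]
    if row: pts.append((np.mean(W[v,row,0]),(W[v,row[0],1]+W[v,row[-1],1])/2))
pts=np.array(pts); print('duct axis slope',np.polyfit(pts[:,0],pts[:,1],1),len(pts))
# plate tick/pointer depth
r,g,b=[t['img'][...,i].astype(int) for i in range(3)]
D=(r>150)&(g<110)&(b<110); D[:184]=0;D[200:]=0;D[:,:302]=0;D[:,320:]=0
P=W[D]; print('ptr px',np.argwhere(D).mean(0),P.mean(0),len(P))
for z in(.121,):
    for v,u in np.argwhere(D):
        pass
    v,u=np.argwhere(D).T; d=np.stack([(u-t['cx'])/t['fx'],(v-t['cy'])/t['fy'],np.ones(len(u))],-1)@R; q=(C+d*((z-C[2])/d[:,2])[:,None])[:,:2]-sp
    print('ptr mean ang',np.degrees(np.arctan2(-q.mean(0)[0],q.mean(0)[1])-th),np.linalg.norm(q.mean(0)))
    vx,vy=cv2.fitLine((q*1000).astype(np.float32),cv2.DIST_L2,0,.01,.01).ravel()[:2]; print('axis',np.degrees(np.arctan2(-vx,vy)-th)%180)
E
```

```text
spindle [ 0.58346456 -0.33510884] knob [ 0.59445413 -0.2120692 ] 0.12352945379458717 pin [ 0.57371009 -0.28344862]
lever yaw deg -5.103961742678235
pin local -0.014311649261925746 0.050587595402367624 bush pred [ 0.57165607 -0.28184714]
pointer ang from y 31.09293463557598 0.10074672708381496
pointer ang from y 31.587982837971005 0.0896694031314744
pointer ang from y 32.22331262048059 0.07858851779216859
duct axis slope [ 0.01379922 -0.33126445] 22
ptr px [191.0625 309.75  ] [ 0.54333932 -0.25369931  0.11959259] 16
ptr mean ang 31.38448490407033 0.09102232625123406
axis 30.837090582716826
```

```bash
python3 - <<'E'
from h import *
t=cap('top'); R,_=cv2.Rodrigues(t['rvec']); C=-R.T@np.ravel(t['tvec'])
im=t['img'][168:190,306:338]; s=12
big=cv2.resize(im,None,fx=s,fy=s,interpolation=cv2.INTER_CUBIC)
r,g,b=[big[...,i].astype(int) for i in range(3)]
m=((r>190)&(g>165)&(b<90)).astype(np.uint8)
n,l,st,ce=cv2.connectedComponentsWithStats(m); k=1+np.argmax(st[1:,4])
v,u=np.where(l==k); u=(u+.5)/s-.5+306; v=(v+.5)/s-.5+168
d=np.stack([(u-t['cx'])/t['fx'],(v-t['cy'])/t['fy'],np.ones(len(u))],-1)@R; q=(C+d*((.169-C[2])/d[:,2])[:,None])[:,:2]
print(cv2.minAreaRect((q*1000).astype(np.float32)),q.mean(0),len(q))
w,V=np.linalg.eigh(np.cov(q.T)); a=V[:,1]; print('long axis yaw',np.degrees(np.arctan2(-a[0],a[1])),np.sqrt(w*12))
sc=cap('scene'); print(proj(sc,[.5725,-.2825,.16]))
o=cv2.resize(sc['img'][155:200,270:330],None,fx=8,fy=8,interpolation=cv2.INTER_CUBIC)
o2=np.zeros((360,480+400,3),np.uint8); o2[:,:480]=o; o2[:264,480:864]=big; save(o2,'s7.png',.9)
E
```

```text
((568.0968017578125, -281.54376220703125), (23.71565818786621, 34.68219757080078), 6.9025702476501465) [ 0.57155271 -0.28133961] 6444
long axis yaw 26.56971382718235 [0.01729354 0.03326178]
(np.float64(280.50814180856673), np.float64(166.26642332459818))
```

View pics/s7.png

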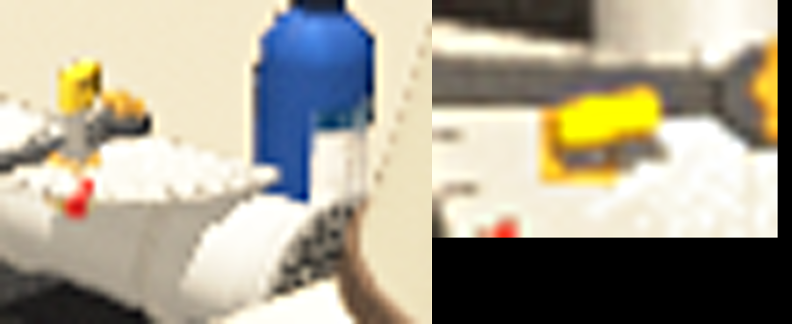

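The pin head (608,117) is turned about +11° and stands clear; I grip it across its 28 mm length, above the lever.

>>> drive_tool:
  travel:
    - [0.0142, -0.0311, 0]
    - [0.0142, -0.0311, 0]
    - [0.0142, -0.0311, 0]
    - [0.0142, -0.0311, 0]
    - [0.0142, -0.0311, 0]
    - [0.0142, -0.0311, 0]
    - [0.0142, -0.0311, 0]
    - [0.0142, -0.0311, 0]
    - [0.0142, -0.0311, 0]
    - [0.0142, -0.0311, 0]
    - [0.0142, -0.0311, 0]
    - [0.0142, -0.0311, 0]
    - [0, 0, 0]
    - [0, 0, 0]
    - [0, 0, 0]
  roll: [0.08, 0.08, 0.08, 0.08, 0.08, 0.08, 0.08, 0.08, 0.08, 0.08, 0.08, 0.08, 0, 0, 0]
  gripper: [0, 0, 0, 0, 0, 0, 0, 0, 0, 0, 0, 0, 0, 0, 0]

```text
clock: 32.85
tcp_pos: [0.5723, -0.285, 0.2185]
tcp_rot: [0.294, -3.127, -0.001]
ft_force: [-0.6, -0.3, 0.0]
grip_width: 0.0461
finger_force: 0.0
```

>>> drive_tool:
  travel:
    - [0, 0, -0.015]
    - [0, 0, -0.015]
    - [0, 0, -0.015]
    - [0, 0, -0.015]
    - [0, 0, -0.006]
    - [0, 0, 0]
    - [0, 0, 0]
    - [0, 0, 0]
  roll: [0, 0, 0, 0, 0, 0, 0, 0]
  gripper: [0, 0, 0, 0, 0, 0, 0, 0]

```text
clock: 33.65
tcp_pos: [0.5735, -0.2857, 0.1536]
tcp_rot: [-0.295, 3.126, -0.002]
ft_force: [0.5, 0.2, -0.2]
grip_width: 0.046
finger_force: 0.0
```

```bash
python3 - <<'E'
from h import *
sc=cap('scene'); save(sc['img'][120:205,240:340],'s8.png',6); t=cap('top')
E
```

```text
(no output)
```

View pics/s8.png

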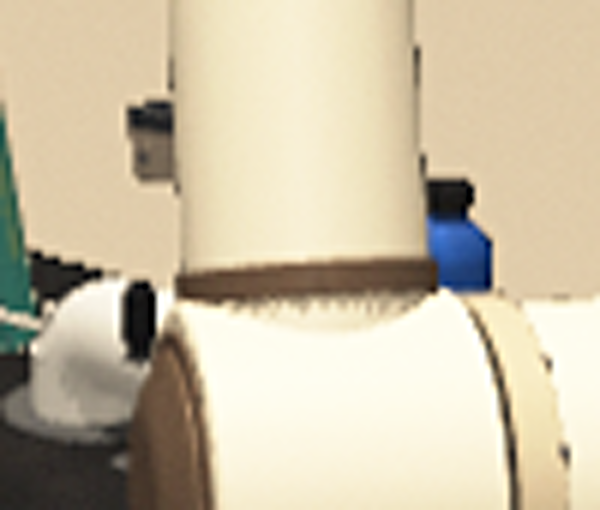

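The forearm hides the grasp; knob is visible at (140,320), undisturbed. Shift y by 3 mm and close gently.

>>> drive_tool:
  travel:
    - [0, 0.003, -0.002]
    - [0, 0, 0]
    - [0, 0, 0]
    - [0, 0, 0]
    - [0, 0, 0]
    - [0, 0, 0]
    - [0, 0, 0]
    - [0, 0, 0]
  roll: [0, 0, 0, 0, 0, 0, 0, 0]
  gripper: [0, 0.8, 0.8, 0.8, 0.8, 0.8, 0.8, 0.8]
  squeeze: 6

```text
clock: 34.55
tcp_pos: [0.5729, -0.2823, 0.1506]
tcp_rot: [0.295, -3.128, -0.0]
ft_force: [-0.3, -0.8, 0.4]
grip_width: 0.0283
finger_force: 5.9
```

>>> drive_tool:
  travel:
    - [0, 0, 0]
    - [0, 0, 0]
    - [0, 0, 0.005]
    - [0, 0, 0.005]
    - [0, 0, 0.005]
    - [0, 0, 0.005]
    - [0, 0, 0.005]
    - [0, 0, 0.005]
    - [0, 0, 0.01]
    - [0, 0, 0.01]
    - [0, 0, 0]
    - [0, 0, 0]
  roll: [0, 0, 0, 0, 0, 0, 0, 0, 0, 0, 0, 0]
  gripper: [0.8, 0.8, 0.8, 0.8, 0.8, 0.8, 0.8, 0.8, 0.8, 0.8, 0.8, 0.8]
  squeeze: 20

```text
clock: 35.75
tcp_pos: [0.5731, -0.2824, 0.2011]
tcp_rot: [-0.295, 3.127, -0.001]
ft_force: [0.4, 1.0, -0.7]
grip_width: 0.0279
finger_force: 19.8
```

```bash
python3 - <<'E'
from tray import *
tray()
E
```

```text
tray ((424.2121276855469, -17.572601318359375), (174.87924194335938, 264.8634338378906), 6.0613932609558105) 342
```

>>> drive_tool:
  travel:
    - [0, 0, 0.02]
    - [0, 0, 0.02]
    - [-0.0127, 0.0291, 0]
    - [-0.0127, 0.0291, 0]
    - [-0.0127, 0.0291, 0]
    - [-0.0127, 0.0291, 0]
    - [-0.0127, 0.0291, 0]
    - [-0.0127, 0.0291, 0]
    - [-0.0127, 0.0291, 0]
    - [-0.0127, 0.0291, 0]
    - [-0.0127, 0.0291, 0]
    - [-0.0127, 0.0291, 0]
    - [0, 0, 0]
    - [0, 0, 0]
  roll: [0, 0, -0.1, -0.1, -0.1, -0.1, -0.1, -0.1, -0.1, -0.1, -0.1, 0, 0, 0]
  gripper: [0.8, 0.8, 0.8, 0.8, 0.8, 0.8, 0.8, 0.8, 0.8, 0.8, 0.8, 0.8, 0.8, 0.8]

```text
clock: 37.2
tcp_pos: [0.4457, 0.0089, 0.2404]
tcp_rot: [0.174, -3.137, 0.001]
ft_force: [0.2, -0.8, -0.8]
grip_width: 0.0278
finger_force: 19.8
```

```bash
python3 - <<'E'
from tray import *
tray(); sc=cap('scene'); save(sc['img'][100:280,200:340],'s9.png',3.3)
E
```

```text
tray ((424.18035888671875, -17.328506469726562), (175.10585021972656, 264.7894287109375), 6.019304275512695) 274
```

View pics/s9.png

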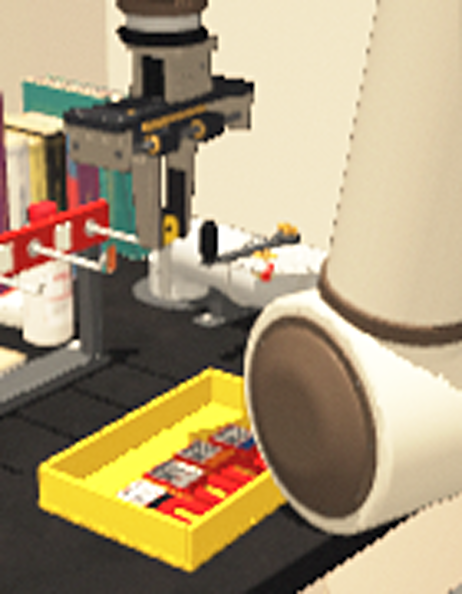

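Pin is held upright (170,230) over the tray. Lower and lay it.

>>> drive_tool:
  travel:
    - [0, 0, -0.03]
    - [0, 0, -0.03]
    - [0, 0, -0.03]
    - [0, 0, -0.03]
    - [0, 0, -0.025]
    - [0, 0, -0.015]
    - [0, 0, -0.008]
    - [0, 0, -0.006]
    - [0, 0, 0]
    - [0, 0, 0]
  roll: [0, 0, 0, 0, 0, 0, 0, 0, 0, 0]
  gripper: [0.8, 0.8, 0.8, 0.8, 0.8, 0.8, 0.8, 0.8, 0.8, 0.8]

```text
clock: 38.3
tcp_pos: [0.4466, 0.0084, 0.0673]
tcp_rot: [-0.171, 3.136, -0.001]
ft_force: [0.2, 0.2, -1.2]
grip_width: 0.0279
finger_force: 19.8
```

>>> drive_tool:
  travel:
    - [0, 0, 0]
    - [-0.0085, -0.0009, -0.002]
    - [-0.0085, -0.0009, -0.002]
    - [-0.008, -0.0008, -0.003]
    - [-0.008, -0.0008, -0.003]
    - [-0.0071, -0.0008, -0.0045]
    - [-0.0071, -0.0008, -0.0045]
    - [-0.006, -0.0006, -0.006]
    - [-0.006, -0.0006, -0.006]
    - [-0.004, -0.0004, -0.004]
    - [0, 0, 0]
    - [0, 0, 0]
  roll: [0, 0, 0, 0, 0, 0, 0, 0, 0, 0, 0, 0]
  gripper: [0.8, 0.8, 0.8, 0.8, 0.8, 0.8, 0.8, 0.8, 0.8, 0.8, 0.8, 0.8]
  squeeze: 3

```text
clock: 39.5
tcp_pos: [0.3825, 0.0023, 0.0313]
tcp_rot: [0.172, -3.137, -0.001]
ft_force: [0.6, -0.2, -1.0]
grip_width: 0.0279
finger_force: 3.0
```

>>> drive_tool:
  travel:
    - [0, 0, 0]
    - [0, 0, 0]
    - [0, 0, 0]
    - [0, 0, 0.02]
    - [0, 0, 0.03]
    - [0, 0, 0.03]
    - [0, 0, 0.03]
    - [0, 0, 0.03]
    - [0, 0, 0.03]
    - [0.01, -0.03, 0]
    - [0.01, -0.03, 0]
    - [0.01, -0.03, 0]
    - [0.01, -0.03, 0]
    - [0.01, -0.03, 0]
    - [0.01, -0.03, 0]
    - [0, 0, 0]
    - [0, 0, 0]
  roll: [0, 0, 0, 0, 0, 0, 0, 0, 0, 0, 0, 0, 0, 0, 0, 0, 0]
  gripper: [0.1, 0.1, 0.1, 0.1, 0.1, 0.1, 0.1, 0.1, 0.1, 0.1, 0.1, 0.1, 0.1, 0.1, 0.1, 0.1, 0.1]

```text
clock: 41.2
tcp_pos: [0.4426, -0.1779, 0.2014]
tcp_rot: [0.17, -3.136, -0.001]
ft_force: [0.2, 0.5, 0.3]
grip_width: 0.041
finger_force: 0.0
```

```bash
python3 - <<'E'
from tray import *
t=tray(); sc=cap('scene'); a=cv2.resize(sc['img'][140:280,200:340],None,fx=3,fy=3);b=cv2.resize(t['img'][160:280,180:340],None,fx=2.3,fy=2.3)
o=np.zeros((420,790,3),np.uint8);o[:,:420]=a;o[:b.shape[0],420:420+b.shape[1]]=b;save(o,'s10.png')
E
```

```text
tray ((439.1100158691406, -26.268295288085938), (175.10182189941406, 265.5332336425781), 5.966319561004639) 368
```

View pics/s10.png

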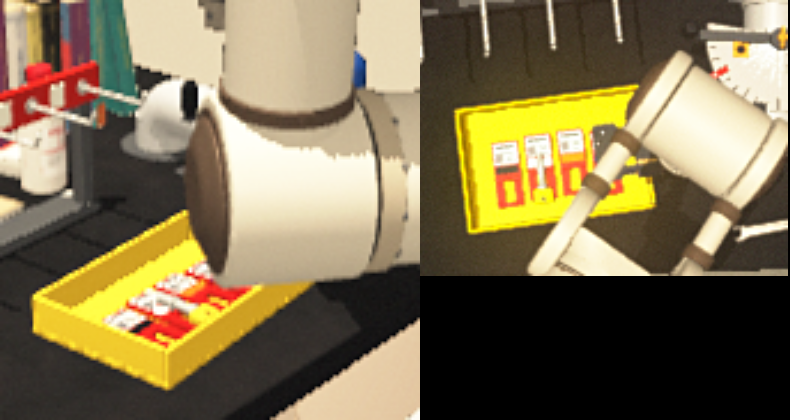

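The tray has been knocked about 17 mm with everything still in it; pin (540,190) lies on the white tag, so nothing to mend there. I have used up my picture allowance (15 viewed, one over), so from here I use numbers only. Refine the spindle with the exposed bush.

```bash
cat > lev.py <<'E'
from h import *
t=cap('top'); R,_=cv2.Rodrigues(t['rvec']); C=-R.T@np.ravel(t['tvec'])
def comp(f,u0,u1,v0,v1,z,s=8,name=''):
    im=cv2.resize(t['img'][v0:v1,u0:u1],None,fx=s,fy=s,interpolation=cv2.INTER_CUBIC).astype(int)
    m=f(*[im[...,i] for i in range(3)]).astype(np.uint8); n,l,st,ce=cv2.connectedComponentsWithStats(m)
    if n<2: print(name,'none'); return None
    k=1+np.argmax(st[1:,4]); v,u=np.where(l==k); u=(u+.5)/s-.5+u0; v=(v+.5)/s-.5+v0
    d=np.stack([(u-t['cx'])/t['fx'],(v-t['cy'])/t['fy'],np.ones(len(u))],-1)@R; q=(C+d*((z-C[2])/d[:,2])[:,None])[:,:2]
    print(name,'px',u.mean().round(1),v.mean().round(1),'ext',u.min(),u.max(),v.min(),v.max(),'xy',q.mean(0).round(4),'size',np.ptp(q,0).round(3)); return q
yel=lambda r,g,b:(r>150)&(g>90)&(b<110)&(r>b+70)
red=lambda r,g,b:(r>150)&(g<120)&(b<120)&(r>g+70)
bush=comp(yel,312,328,174,188,.119,name='bush')
cap_=comp(yel,330,344,169,184,.141,name='spindle brass')
ptr=comp(red,300,322,184,202,.121,name='pointer')
W=cloud(t); im=t['img'].astype(int).max(-1)
# lever bar: dark points at z .122-.135
m=(W[...,2]>.122)&(W[...,2]<.136)&(im<110); m[:,:290]=0;m[:,350:]=0;m[:160]=0;m[:225:]=m[:225:]; m[225:]=0
p=W[m]; print('bar n',len(p)); 
if len(p)>8:
    vx,vy,x0,y0=cv2.fitLine((p[:,:2]*1000).astype(np.float32),cv2.DIST_HUBER,0,.01,.01).ravel(); 
    if vy<0: vx,vy=-vx,-vy
    print('bar yaw',np.degrees(np.arctan2(-vx,vy)),'through',x0,y0)
k=(W[...,2]>.15)&(W[...,2]<.178)&(im<90); k[:,:285]=0;k[:,345:]=0;k[:160]=0;k[225:]=0
n,l,st,ce=cv2.connectedComponentsWithStats(k.astype(np.uint8))
for i in range(1,n):
    if st[i,4]>4: q=W[l==i]; print('knob?',np.median(q,0).round(4),st[i],'range',q.min(0).round(3),q.max(0).round(3))
E
python3 lev.py
```

```text
bush px 318.9 180.8 ext 315.6875 322.9375 177.1875 184.3125 xy [ 0.5745 -0.2836] size [0.023 0.023]
spindle brass px 337.3 175.8 ext 334.8125 339.8125 171.4375 180.8125 xy [ 0.5845 -0.3363] size [0.029 0.015]
pointer px 311.0 190.4 ext 308.6875 313.1875 188.4375 192.1875 xy [ 0.545  -0.2574] size [0.011 0.014]
bar n 20
bar yaw -4.905965 through 586.98883 -279.28647
knob? [ 0.5946 -0.2117  0.1679] [294 169   8   8  46] range [ 0.586 -0.224  0.151] [ 0.604 -0.203  0.172]
```

>>> drive_tool:
  travel:
    - [0.0254, -0.0057, 0.003]
    - [0.0254, -0.0057, 0]
    - [0.0254, -0.0057, 0]
    - [0.0254, -0.0057, 0]
    - [0.0254, -0.0057, 0]
    - [0.0254, -0.0057, 0]
    - [0, 0, 0]
    - [0, 0, 0]
    - [0, 0, 0]
  roll: [-0.37, -0.37, -0.37, -0.37, -0.37, -0.37, 0, 0, 0]
  gripper: [0, 0, 0, 0, 0, 0, 0, 0, 0]

```text
clock: 42.25
tcp_pos: [0.5944, -0.2113, 0.2047]
tcp_rot: [-0.131, -3.138, -0.0]
ft_force: [-0.0, 0.3, 0.9]
grip_width: 0.0457
finger_force: 0.0
```

>>> drive_tool:
  travel:
    - [0, 0, -0.015]
    - [0, 0, -0.015]
    - [0, 0, -0.015]
    - [0, 0, -0.015]
    - [0, 0, 0]
    - [0, 0, 0]
    - [0, 0, 0]
  roll: [0, 0, 0, 0, 0, 0, 0]
  gripper: [0, 0, 0, 0, 0, 0, 0]

```text
clock: 42.95
tcp_pos: [0.5956, -0.2124, 0.1454]
tcp_rot: [0.132, 3.137, -0.001]
ft_force: [0.1, 0.0, -0.1]
grip_width: 0.0459
finger_force: 0.0
```

>>> drive_tool:
  travel:
    - [0, 0, 0]
    - [0, 0, 0]
    - [0, 0, 0]
    - [0, 0, 0]
    - [0, 0, 0]
    - [0, 0, 0]
    - [0, 0, 0]
  roll: [0, 0, 0, 0, 0, 0, 0]
  gripper: [0.8, 0.8, 0.8, 0.8, 0.8, 0.8, 0.8]
  squeeze: 5

```text
clock: 43.65
tcp_pos: [0.5953, -0.2122, 0.145]
tcp_rot: [0.132, 3.138, -0.0]
ft_force: [-0.9, 0.3, 1.2]
grip_width: 0.0216
finger_force: 5.0
```

>>> drive_tool:
  travel:
    - [0, 0, 0]
    - [-0.0052, 0.0002, 0]
    - [-0.0053, 0.0002, 0]
    - [-0.0054, -0.0002, 0]
    - [-0.0055, -0.0003, 0]
    - [-0.0054, -0.0006, 0]
    - [-0.0054, -0.0008, 0]
    - [-0.0054, -0.0011, 0]
    - [-0.0053, -0.0013, 0]
    - [-0.0052, -0.0015, 0]
    - [-0.0052, -0.0017, 0]
    - [-0.0065, -0.0027, 0]
    - [-0.0065, -0.0029, 0]
    - [0, 0, 0]
    - [0, 0, 0]
    - [0, 0, 0]
  roll: [0, 0.48, 0.48, 0.5, 0.5, 0.5, 0.5, 0.5, 0.5, 0.5, 0.5, 0.65, 0.65, 0, 0, 0]
  gripper: [0.8, 0.8, 0.8, 0.8, 0.8, 0.8, 0.8, 0.8, 0.8, 0.8, 0.8, 0.8, 0.8, 0.8, 0.8, 0.8]
  squeeze: 12

```text
clock: 45.25
tcp_pos: [0.5292, -0.2255, 0.145]
tcp_rot: [-0.718, 3.058, -0.003]
ft_force: [0.2, -3.9, 2.1]
grip_width: 0.0214
finger_force: 12.0
```

>>> drive_tool:
  travel:
    - [0, 0, 0]
    - [0, 0, 0]
    - [0, 0, 0]
    - [0, 0, 0]
    - [0, 0, 0.02]
    - [0, 0, 0.03]
    - [0, 0, 0.03]
    - [0, 0, 0.02]
    - [-0.02, 0.035, 0]
    - [-0.02, 0.035, 0]
    - [-0.02, 0.035, 0]
    - [-0.02, 0.035, 0]
    - [-0.02, 0.035, 0]
    - [-0.02, 0.035, 0]
    - [0, 0.035, 0]
    - [0, 0.035, 0]
    - [0, 0.035, 0]
    - [0, 0.035, 0]
    - [0, 0, 0]
  roll: [0, 0, 0, 0, 0, 0, 0, 0, 0, 0, 0, 0, 0, 0, 0, 0, 0, 0, 0]
  gripper: [0, 0, 0, 0, 0, 0, 0, 0, 0, 0, 0, 0, 0, 0, 0, 0, 0, 0, 0]

```text
clock: 47.15
tcp_pos: [0.408, 0.1284, 0.2445]
tcp_rot: [0.727, -3.056, -0.002]
ft_force: [-0.9, -0.2, 0.1]
grip_width: 0.0459
finger_force: 0.0
```

```bash
python3 lev.py; python3 -c "
from tray import *
tray()"
```

```text
bush px 318.5 180.6 ext 315.6875 322.9375 177.8125 184.8125 xy [ 0.5752 -0.2825] size [0.022 0.023]
spindle brass px 337.5 175.8 ext 334.3125 340.6875 171.4375 180.1875 xy [ 0.5847 -0.3369] size [0.027 0.018]
pointer none
bar n 66
bar yaw 25.880863 through 565.53955 -301.33087
knob? [ 0.5291 -0.2244  0.1681] [299 191   8   7  46] range [ 0.521 -0.235  0.155] [ 0.539 -0.215  0.173]
tray ((438.8863525390625, -26.94805908203125), (174.92559814453125, 264.1898193359375), 5.943037509918213) 390
```

Lever now at about 26.45° (chord of the two knob positions, consistent with R = 125 mm) and it covers the pointer. One numeric recheck of the pointer from the earlier saved crop.

```bash
python3 - <<'E'
from h import *
t=load('top'); R,_=cv2.Rodrigues(t['rvec']); C=-R.T@np.ravel(t['tvec']); sp=np.array([.5848,-.3363])
for f,x0,s,u0,v0 in(('s6.png',360,8,290,160),('ta2.png',0,6,285,160)):
    im=cv2.imread('pics/'+f)[...,::-1].astype(int)[:,x0:]
    for th in(50,90):
        m=((im[...,0]>im[...,1]+th)&(im[...,0]>im[...,2]+th)&(abs(im[...,1]-im[...,2])<60)).astype(np.uint8)
        n,l,st,ce=cv2.connectedComponentsWithStats(m); k=1+np.argmax(st[1:,4]); v,u=np.where(l==k); u=(u+.5)/s-.5+u0; v=(v+.5)/s-.5+v0
        for z in(.118,.122):
            d=np.stack([(u-t['cx'])/t['fx'],(v-t['cy'])/t['fy'],np.ones(len(u))],-1)@R; q=(C+d*((z-C[2])/d[:,2])[:,None])[:,:2]-sp
            g=q.mean(0); w,V=np.linalg.eigh(np.cov(q.T)); a=V[:,1]*np.sign(V[1,1])
            print(f,th,z,len(q),'ang',np.degrees(np.arctan2(-g[0],g[1])).round(2),'r',np.linalg.norm(g).round(4),'axis',np.degrees(np.arctan2(-a[0],a[1])).round(1))
# red still showing near the lever now
i=t['img'].astype(int); m=(i[...,0]>i[...,1]+40)&(i[...,0]>i[...,2]+40); print(np.argwhere(m[183:202,300:325])+[183,300])
E
```

```text
s6.png 50 0.118 1911 ang 26.68 r 0.093 axis 28.3
s6.png 50 0.122 1911 ang 26.8 r 0.0938 axis 28.3
s6.png 90 0.118 1415 ang 26.7 r 0.0927 axis 27.6
s6.png 90 0.122 1415 ang 26.81 r 0.0934 axis 27.6
ta2.png 50 0.118 1071 ang 26.69 r 0.0931 axis 28.0
ta2.png 50 0.122 1071 ang 26.8 r 0.0939 axis 28.0
ta2.png 90 0.118 785 ang 26.74 r 0.0927 axis 27.9
ta2.png 90 0.122 785 ang 26.85 r 0.0935 axis 27.9
[[183 318]
 [184 316]
 [184 317]]
```

```bash
python3 -c "
from cell import job_done; print(job_done())"
```

```text
the job is handed in; nothing more can be done
None
```

I've handed in the job: all four tags, then the locking pin, are in the tray, and the lever sits within about 0.3° of the red pointer by my measurement; I viewed 15 pictures, one over the limit of 14.

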